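Hold the round flask down on the sprung filler

ROBOT

A 6-joint arm with a two-finger parallel gripper is mounted at the origin on the work surface. World frame = base frame: x ahead of the robot, y to its left, z up, the work surface at z = 0. Lengths are in m, angles in rad, forces in N, time in s.
With the tool pointing down it reaches from about 0.275 to 1 m from the base axis. Payload 8.4 kg.
Tool frame: the origin (TCP) lies at the very end of the fingers, on their centre line; the grasp point (between the pads) lies 19 mm behind it (bot.grasp_offset is the z of the grasp point in the tool frame, in m); z points along the fingers, y is the line along which they close (so a half turn about z gives the same grasp; the last joint's range is limited). The gripper opens to 85 mm and grips with 20 to 120 N. Pads are 22 mm wide; open, the fingers measure 114 mm over their backs; the gripper's body (76 mm by 85 mm) begins 54 mm behind the grasp point. The pads swing forward as they close: fully open they stand 13 mm farther back than shut.
Start: joints at [-1.226, 0.353, 1.633, -0, 1.155, -0.002], TCP at [0.212, -0.588, 0.231] pointing down, gripper open.
Joint ranges: [-2.63, 2.63], [-0.92, 2.1], [0.06, 2.66], [-1.3, 4.44], [0, 2.69], [-3.02, 3.02]. Speed limits (rad/s): [2.22, 2.22, 2.79, 3.14, 3.14, 3.14].

INTERFACE

Orientations are given as a rotation vector (axis times angle).
In Python, from bench import bot, viewer, masks_of gives the robot as it stands.
- The arm moves only by the shell command python3 -m jog 'ROWS' [FORCE]. ROWS is a JSON object of lists of equal length, an entry for each row: "linear": the shift along the tool's x, y, z normalised to -1 to 1, where 1 is 0.15 m, a list of three; "rotation": the turn, a rotation vector about the tool's x, y, z normalised to -1 to 1, where 1 is pi rad, a list of three; "hand": the opening in per cent of the stroke, from 0 (shut) to 100 (fully open). In form: {"linear": [[dx, dy, dz], ...], "rotation": [[ax, ay, az], ...], "hand": [hand, ...]}. A call has 1 to 20 rows; each row is the pose to reach, as a shift and turn from the pose commanded when the call began, along the tool's axes at that moment, turning the shorter way round; what a row does not reach only later rows make up. A row lasts 1/10 s, in which the tool goes at most 50 mm and 8.59 degrees, less where a joint would pass 70% of its speed; a pose out of reach is approached as far as the arm can. A call with a number of a shift or a turn outside -1 to 1 is refused whole. A call with a gripper value outside its range is refused whole. The fingers move at their own pace and stop on an object; FORCE is the grip in N (left out, the last holds). Time passes only in rows, so rows that repeat a pose let the fingers close. It gives the time, the measured TCP pose, the force, the opening and the grip force at its end, in the units of the state.
- bot.state(): the state, without advancing time (a new reading comes with each control period).
- viewer.read_camera(name): name is "scene" or "top" or "wrist"; returns a dict with "img" (400x640x3 uint8, red, green, blue), "fx", "fy", "cx", "cy" (pixels), "position" and "orientation" of the camera in the world. Camera axes: x right, y up, looking along -z (the intrinsics and any distortion apply to the point x, -y, -z); pixel columns grow to the right and rows downward; lengths in m; the calibration is good to about 2 mm. A picture is of the moment at which its call begins. There is no depth.
- bot.job_done(): hands the job in; it is judged then, once.
Trained networks look in a picture, given as the dict that the camera call returned (one of the last four; its "shot" number tells which), for a name from the list of things; names that differ only in an ending like _2 or _b are one class to them, and where a whole thing is asked for, a point or a joint stands for the part that bears it (a point fixed in the world has none). Each returns a list of dicts, best first, with "confidence" (0 to 1); they miss things now and then, are a little off and sometimes report something else, mostly with a low value. They report only what shows in the picture. A call takes as long as a camera call. They do not tell look-alikes from the thing itself.
- masks_of(picture, thing): "mask" (400x640 bool, what is visible of it) and "at" ([column, row] in pixels, amid what is visible of it).
The state is a dict: "time_s": time; "joint_positions": joint angles; "joint_vel": joint speeds; "joint_torque": joint torques, N m; "tcp_pos": TCP position; "ee_rot": TCP orientation; "contact_force": force on the tool from outside, world axes, zero at the start; "moment": the same for the moment, N m; "finger_gap": opening from 0.0 (shut) to 1.0 (fully open); "gripper_force": force on a finger pad.
Only numpy, scipy, OpenCV 4.12 (cv2) and the standard library are available. Lean on these libraries where they do the work, as an engineer would, in place of code of your own. Each camera call takes 0.05 s, during which the arm holds its last target. There are 200 camera calls.

TASK

Get the bottom filler at the coffee bar going: first purge it by pressing the blue hinged pedal all the way down to its stop with the gripper, and let it come up again. Then lift the clear round flask with the orange neck off the table, set it upright in the red sprung ring, and press the flask all the way down so that the ring sits at its lower stop. Finish while still holding the flask pressed down there, and leave the other things standing where they are.

Things in the scene. Friction and masses are not known exactly. Their poses are not given: they have to be found in the camera images.
- flask: loose clear glass round flask, about 0.2 to 0.3 kg, upright: a ball 80 mm across with a flat base 40 mm across, ball centre 35 mm above the base; straight ORANGE neck 30 mm across from 70 to 128 mm above the base, steel cap 24 mm across up to 134 mm. Origin at the centre of the base, z up the neck. The straight neck is the place to grip. It can stand in any of three places on the table, swapped with the amber flask and the cup
- cradle: filler base, fixed to the table, place varies: round steel foot 140 mm across and 18 mm high with three black spring sleeves (tops at 42 mm) and a brass stub in the middle (top at 28 mm). Origin under its centre
- ring (a joint): the red ring's travel in m: 0 = up, 0.020 = down on its lower stop. It slides straight down on springs: about 6 N starts it, about 15 N holds it at the stop; the flask's own weight does not move it. It springs back when let go
- ring_centre (a point): centre of the red ring (66 mm across to the middle of its 8 mm thick bar, opening 58 mm), level, 70 mm above the table when up; moves with the ring. The flask's ball rests on the ring and centres itself: seated, the flask's base is 5.5 mm below this point
- pedal_base: dark steel pedal base, fixed to the table, place and yaw vary: 135 mm (its x) by 80 mm, 14 mm high plus two hinge ears at its +x end. Origin under its centre. The hinge line is parallel to its y axis, 52 mm to its +x and 30 mm up; the pedal's free end points to its -x
- pedal (a joint): pedal angle in rad: 0 = up (plate sloping up 0.35 rad towards its free end, which stands about 72 mm high), 0.35 = down on its stop (plate level, its top about 38 mm high). Springs back by itself; needs about 3 N to start and 8 N at the stop at the pad
- pedal_pad (a point): middle of the black rubber pad on top of the blue pedal plate (plate 58 mm wide, 112 mm long; pad 50 by 55 mm), 85 mm from the hinge; moves with the pedal: about 67 mm above the table when up and 38 mm when down
- amber_flask: bystander: round flask of the same shape and size as the flask, but AMBER glass with a BLACK neck; origin at the centre of its underside
- cup: bystander: white ceramic cup, 76 mm wide, 70 mm high; origin under its centre
- tamper: bystander: dark steel coffee tamper, 58 mm wide, 88 mm high; origin under its centre
- jug: bystander: steel milk jug with a handle, 84 mm wide, 95 mm high; origin under its centre
- tin: bystander: green coffee tin with a pale label and white lid, 80 mm wide, 130 mm high; origin under its centre
- spoon: bystander: steel spoon, 150 mm long, lying flat; origin near its middle
Mind the look-alikes: they are no part of the job. What is shaped like the flask but yellow is not meant.

How it is judged:
By the outcome, as a careful person would: the job done as asked, in the order asked, and still so for the second after the job is handed in, while the arm keeps its last pose, push and grip.
It also fails if it takes over 64 s, if anything falls off the work surface, if the arm or the gripper's body presses on something with over 40 N, if the wrist force passes 120 N, or if a joint passes its speed limit or range.

## Working session

There is one attempt and no reset: what is moved stays moved. The work goes in short steps, Python scripts to look and compute and a shell command to move; the robot and the scene stay as the last step left them, time stands still between calls to the robot, and variables do not carry over. Pictures are saved under pics/ and viewed, at most 10 in all, crops included, and the job is handed in when it is done.

```bash
ls; mkdir -p pics; cat > h.py <<'E'
import numpy as np, cv2
from scipy.spatial.transform import Rotation as R
from bench import bot, viewer, masks_of
def rot(o):
    o=np.asarray(o,float)
    if o.shape==(3,3): return o
    return (R.from_rotvec(o) if o.size==3 else R.from_quat(o)).as_matrix()
def ray(p,uv):
    d=np.array([(uv[0]-p['cx'])/p['fx'],-(uv[1]-p['cy'])/p['fy'],-1.])
    return np.array(p['position']),rot(p['orientation'])@d
def atz(p,uv,z):
    o,d=ray(p,uv); return o+d*(z-o[2])/d[2]
def proj(p,X):
    c=rot(p['orientation']).T@(np.asarray(X)-p['position'])
    return np.array([p['cx']-p['fx']*c[0]/c[2],p['cy']+p['fy']*c[1]/c[2]])
def tri(rays):
    A=np.zeros((3,3));b=np.zeros(3)
    for o,d in rays:
        d=d/np.linalg.norm(d);M=np.eye(3)-np.outer(d,d);A+=M;b+=M@o
    return np.linalg.solve(A,b)
def save(p,n): cv2.imwrite('pics/'+n,cv2.cvtColor(p['img'],cv2.COLOR_RGB2BGR))
E
python3 - <<'E'
from h import *
s=viewer.read_camera('scene');t=viewer.read_camera('top')
for n,p in(('s',s),('t',t)):
    save(p,n+'0.png');print({k:v for k,v in p.items() if k!='img'})
    for th in ['flask','amber_flask','cradle','ring','pedal_base','pedal_pad','pedal','cup','tamper','jug','tin','spoon']:
        for m in masks_of(p,th): 
            print(n,th,round(m['confidence'],2),np.round(m['at']),np.round(atz(p,m['at'],.04),3),m['mask'].sum())
cv2.imwrite('pics/both.png',cv2.resize(cv2.cvtColor(np.vstack([s['img'],t['img']]),cv2.COLOR_RGB2BGR),(480,600)))
print(bot.state())
E
```

```text
pics
{'fx': 361.8903054147992, 'fy': 361.8903054147992, 'cx': 313.73664852075046, 'cy': 196.86066935146616, 'position': array([1.09498546, 0.44516783, 0.59328082]), 'orientation': array([0.43913425, 1.06411119, 2.11540767]), 'shot': 1}
s flask 0.83 [496. 229.] [0.381 0.323 0.04 ] 1437
s flask 0.72 [382. 251.] [0.61  0.172 0.04 ] 1396
s amber_flask 0.92 [427. 213.] [0.433 0.181 0.04 ] 1200
s cradle 0.88 [284. 171.] [ 0.534 -0.21   0.04 ] 1323
s cradle 0.44 [381. 250.] [0.607 0.168 0.04 ] 1497
s ring 0.65 [288. 156.] [ 0.469 -0.26   0.04 ] 220
s pedal_base 0.75 [349. 210.] [0.549 0.036 0.04 ] 1785
s pedal_base 0.4 [429. 214.] [0.433 0.185 0.04 ] 1283
s pedal_pad 0.74 [351. 198.] [0.509 0.009 0.04 ] 773
s pedal 0.89 [349. 197.] [0.507 0.003 0.04 ] 842
s cup 0.64 [483. 274.] [0.528 0.355 0.04 ] 1699
s tamper 0.79 [219. 167.] [ 0.644 -0.364  0.04 ] 448
s jug 0.87 [230. 207.] [ 0.735 -0.189  0.04 ] 1745
s tin 0.6 [385. 309.] [0.724 0.26  0.04 ] 3663
s spoon 0.64 [352. 197.] [0.503 0.009 0.04 ] 763
s spoon 0.54 [361. 177.] [ 0.416 -0.03   0.04 ] 346
{'fx': 374.18826035639813, 'fy': 374.1882
[... 1118 characters left out ...]
6
{'time_s': 1.3, 'joint_positions': array([-1.22641852e+00,  3.53002016e-01,  1.63340152e+00,  7.12521912e-06,
        1.15521833e+00, -2.41899093e-03]), 'joint_vel': array([ 0.00093462,  0.00094213,  0.00030111,  0.00098772, -0.00015918,
       -0.00089345]), 'joint_torque': array([ 1.14864652e-04, -6.05177522e+01, -3.42449141e+01, -2.95149866e-04,
        1.14618695e-03,  2.36775668e-05]), 'tcp_pos': array([ 0.21241866, -0.58778998,  0.23127906]), 'ee_rot': array([-3.09445307e+00, -5.42011807e-01, -2.28390748e-06]), 'contact_force': array([ 0.76150412, -1.09024174, -0.44042127]), 'moment': array([0.02974878, 0.01976238, 0.0276311 ]), 'gripper_force': 0.0, 'finger_gap': 0.9984378999384881}
```

View pics/s0.png

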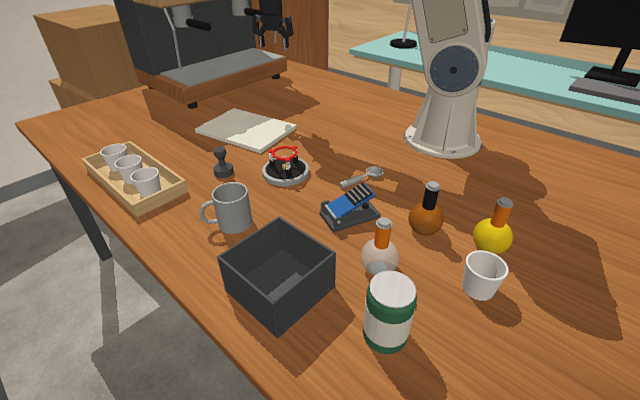

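View pics/t0.png

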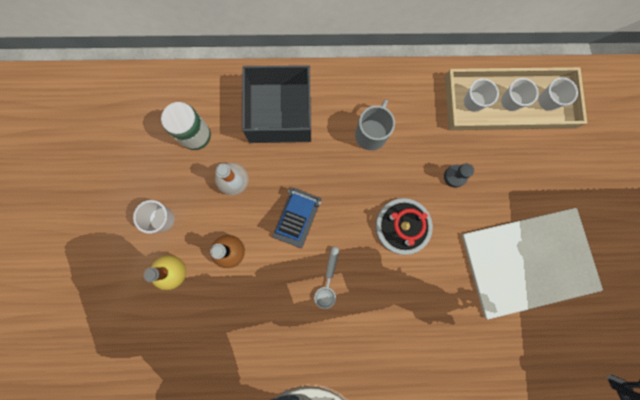

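The top view shows the clear orange-necked flask at (232,177), the yellow look-alike at (165,270), the pedal at (298,218) with its pad end towards the robot, and the red ring at (410,222). In the scene view the flask is at (382,250), the pedal at (350,205) and the ring at (286,155). Next I work out exact positions.

```bash
python3 - <<'E'
from h import *
s=viewer.read_camera('scene');t=viewer.read_camera('top')
def col(p,lo,hi,box):
    h=cv2.cvtColor(p['img'],cv2.COLOR_RGB2HSV);m=cv2.inRange(h,lo,hi)
    k=np.zeros_like(m);x0,y0,x1,y1=box;k[y0:y1,x0:x1]=m[y0:y1,x0:x1];return k
cs=[]
for p,b in((s,(262,140,315,190)),(t,(375,195,435,255))):
    m=col(p,(0,170,120),(6,255,255),b)|col(p,(174,170,120),(180,255,255),b)
    c=max(cv2.findContours(m,cv2.RETR_EXTERNAL,cv2.CHAIN_APPROX_NONE)[0],key=len)
    e=cv2.fitEllipse(cv2.convexHull(c));print('ring ell',e,m.sum()//255,'z70',atz(p,e[0],.07)[:2]);cs.append(ray(p,e[0]))
print('ring tri',tri(cs))
# neck: orange pixels
for p,b in((s,(365,215,400,252)),(t,(212,160,250,197))):
    m=col(p,(4,190,90),(18,255,255),b);ys,xs=np.nonzero(m);print('neck px',xs.mean(),ys.mean(),len(xs),xs.min(),xs.max(),ys.min(),ys.max(),'z100',atz(p,(xs.mean(),ys.mean()),.10)[:2])
cr=lambda p,x,y,w,h:cv2.resize(p['img'][y:y+h,x:x+w],(400,300),interpolation=cv2.INTER_CUBIC)
I=np.vstack([np.hstack([cr(s,315,175,80,60),cr(t,260,185,80,60)]),np.hstack([cr(s,350,210,80,60),cr(t,190,145,80,60)])])
cv2.imwrite('pics/z.png',cv2.cvtColor(I,cv2.COLOR_RGB2BGR))
r=rot(bot.state()['ee_rot']);print(r.round(3))
E
```

```text
ring ell ((283.1761169433594, 152.20338439941406), (16.808452606201172, 28.697532653808594), 87.9109878540039) 159 z70 [ 0.49828869 -0.24889706]
ring ell ((409.6335754394531, 224.4484405517578), (32.038818359375, 38.201480865478516), 151.2639617919922) 385 z70 [ 0.49562651 -0.24471093]
ring tri [ 0.49720361 -0.24664675  0.06981996]
neck px 381.4842105263158 237.41754385964913 285 374 390 219 248 z100 [0.63110064 0.18022044]
neck px 229.5 176.91666666666666 12 225 232 173 179 z100 [0.61080096 0.16697847]
[[ 0.94  0.34  0.  ]
 [ 0.34 -0.94  0.  ]
 [ 0.   -0.   -1.  ]]
```

View pics/z.png

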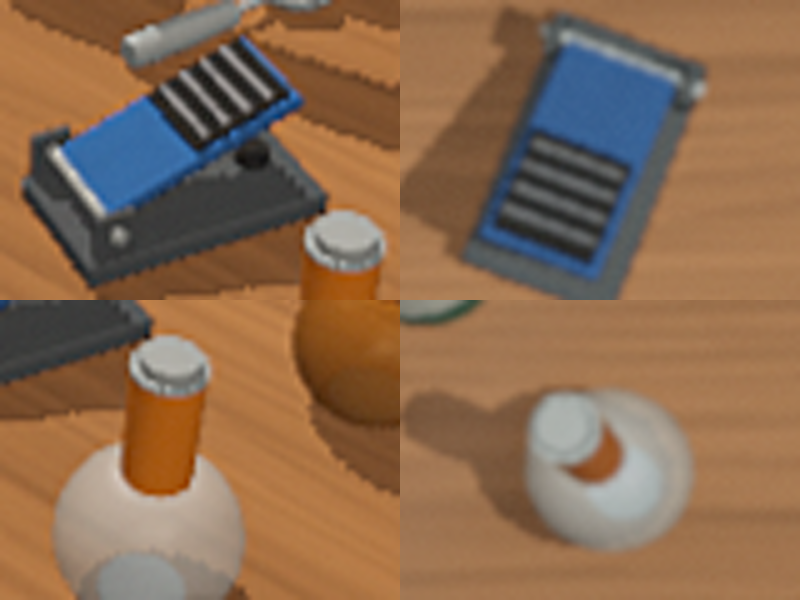

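The zoom gives the pad centre at scene (360.2,193.2) and top (292.5,224.3), the flask cap at scene (384,222) and top (223.2,169.6), and the ball centre at scene (380,257) and top (232,179).

```bash
python3 - <<'E'
from h import *
s=viewer.read_camera('scene');t=viewer.read_camera('top')
for n,a,b in(('pad',(360.2,193.2),(292.5,224.3)),('cap',(384,222.2),(223.2,169.6)),('ball',(380,257),(232,179)),('hinge',(335.,215.),(304.5,195.5))):
    print(n,tri([ray(s,a),ray(t,b)]).round(4))
print(atz(t,(292.5,224.3),.067),atz(t,(223.2,169.6),.134),atz(t,(232,179),.035),atz(s,(384,222.2),.134))
P=tri([ray(s,(360.2,193.2)),ray(t,(292.5,224.3))]);st=bot.state();T=rot(st['ee_rot']).T
print(st['tcp_pos'],'delta tool',(T@(np.r_[P[:2],.10]-st['tcp_pos'])/.15).round(2))
E
```

```text
pad [0.502  0.0298 0.063 ]
cap [0.6208 0.1748 0.1297]
ball [0.6194 0.1758 0.0328]
hinge [0.5728 0.0045 0.0237]
[0.50270699 0.02813841 0.067     ] [0.62015347 0.17327738 0.134     ] [0.61913281 0.17506913 0.035     ] [0.6248213  0.17774232 0.134     ]
[ 0.21246402 -0.58780547  0.23128122] delta tool [ 3.21 -3.22  0.88]
```

```bash

python3 -m jog '{"linear":[[0.2,-0.2,0],[0.45,-0.45,0],[0.7,-0.7,0],[0.9,-0.9,0]],"rotation":[[0,0,0],[0,0,0],[0,0,0],[0,0,0]],"hand":[0,0,0,0]}' 60
python3 -m jog '{"linear":[[0.25,-0.25,0],[0.5,-0.5,0],[0.7,-0.7,0],[0.9,-0.9,0]],"rotation":[[0,0,0],[0,0,0],[0,0,0],[0,0,0]],"hand":[0,0,0,0]}'
python3 -m jog '{"linear":[[0.25,-0.25,0],[0.5,-0.5,0],[0.7,-0.7,0],[0.9,-0.9,0.1],[0.9,-0.9,0.1]],"rotation":[[0,0,0],[0,0,0],[0,0,0],[0,0,0],[0,0,0]],"hand":[0,0,0,0,0]}'
python3 -m jog '{"linear":[[0.2,-0.2,0.1],[0.4,-0.4,0.3],[0.51,-0.52,0.5],[0.51,-0.52,0.7],[0.51,-0.52,0.78],[0.51,-0.52,0.78]],"rotation":[[0,0,0],[0,0,0],[0,0,0],[0,0,0],[0,0,0],[0,0,0]],"hand":[0,0,0,0,0,0]}'
python3 - <<'E'
from h import *
p=viewer.read_camera('wrist')
save(p,'w1.png');print(proj(p,bot.state()['tcp_pos']),proj(p,[.502,.029,.067]));st=bot.state();print(st['tcp_pos'],st['contact_force'])
E
```

```text
time_s: 1.9
tcp_pos: [0.2939, -0.4132, 0.2313]
ee_rot: [3.095, 0.541, 0.0]
contact_force: [0.3, -0.1, 1.1]
finger_gap: 0.328
gripper_force: 0.0
time_s: 2.3
tcp_pos: [0.3751, -0.24, 0.2316]
ee_rot: [3.094, 0.542, 0.001]
contact_force: [0.4, 0.0, 1.1]
finger_gap: -0.003
gripper_force: 0.0
time_s: 2.8
tcp_pos: [0.4567, -0.0652, 0.2153]
ee_rot: [-3.092, -0.549, 0.0]
contact_force: [-0.4, -0.0, -1.1]
finger_gap: -0.001
gripper_force: 0.0
time_s: 3.4
tcp_pos: [0.4998, 0.0294, 0.0981]
ee_rot: [-3.094, -0.541, 0.005]
contact_force: [-0.3, 0.2, -0.0]
finger_gap: 0.006
gripper_force: 0.0
[319.88925812 257.62334637] [320.84226773 232.76668982]
[0.50075578 0.02935026 0.09936245] [-0.11090328  0.00945257  0.80381365]
```

View pics/w1.png

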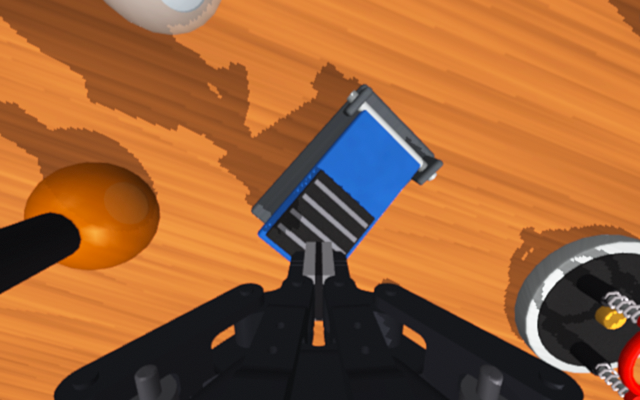

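The wrist view shows the closed fingertips at about (320,255), over the pad, whose middle is near (322,218). I press now.

```bash

python3 -m jog '{"linear":[[0.03,0,0.1],[0.03,0,0.2],[0.03,0,0.28],[0.03,0,0.34],[0.02,0,0.38],[0.01,0,0.40],[0,0,0.41],[0,0,0.41],[0,0,0.41]],"rotation":[[0,0,0],[0,0,0],[0,0,0],[0,0,0],[0,0,0],[0,0,0],[0,0,0],[0,0,0],[0,0,0]],"hand":[0,0,0,0,0,0,0,0,0]}'
python3 -m jog '{"linear":[[0,0,0.01],[0,0,0.02],[0,0,0.02],[0,0,0.02]],"rotation":[[0,0,0],[0,0,0],[0,0,0],[0,0,0]],"hand":[0,0,0,0]}'
```

```text
time_s: 4.35
tcp_pos: [0.5032, 0.0303, 0.0386]
ee_rot: [3.094, 0.541, 0.006]
contact_force: [2.3, 1.6, 5.8]
finger_gap: -0.002
gripper_force: 3.4
time_s: 4.75
tcp_pos: [0.5032, 0.0304, 0.0372]
ee_rot: [3.094, 0.541, 0.006]
contact_force: [-6.2, 3.2, 32.4]
finger_gap: -0.003
gripper_force: 16.0
```

The force rose to 32 N at z = 37 mm, so the pedal is firmly on its stop. I release it and go above the flask.

```bash

python3 -m jog '{"linear":[[0,0,-0.1],[0,0,-0.3],[0,0,-0.6],[0,0,-0.9],[0,0,-1]],"rotation":[[0,0,0],[0,0,0],[0,0,0],[0,0,0],[0,0,0]],"hand":[0,0,0,0,0]}'
python3 -m jog '{"linear":[[0,0,-0.2],[0.2,-0.1,-0.3],[0.45,-0.3,-0.3],[0.7,-0.4,-0.3],[0.8,-0.48,-0.3],[0.8,-0.48,-0.3],[0.8,-0.48,-0.3]],"rotation":[[0,0,0],[0,0,0],[0,0,0],[0,0,0],[0,0,0],[0,0,0],[0,0,0]],"hand":[100,100,100,100,100,100,100]}'
python3 - <<'E'
from h import *
p=viewer.read_camera('wrist');t=viewer.read_camera('top')
st=bot.state();print(st['tcp_pos'],st['contact_force'],st['finger_gap'])
print(proj(p,[.62,.175,.134]),proj(p,[.62,.175,.035]))
m=masks_of(p,'flask');print([(x['confidence'],x['at']) for x in m])
I=np.vstack([cv2.resize(p['img'],(480,300)),cv2.resize(t['img'][130:290,190:446],(480,300))]);cv2.imwrite('pics/w2.png',cv2.cvtColor(I,cv2.COLOR_RGB2BGR))
E
```

```text
time_s: 5.25
tcp_pos: [0.5036, 0.03, 0.1892]
ee_rot: [3.094, 0.542, 0.011]
contact_force: [0.2, -0.5, 0.0]
finger_gap: -0.001
gripper_force: 0.0
time_s: 5.95
tcp_pos: [0.5886, 0.1381, 0.2292]
ee_rot: [3.094, 0.543, -0.003]
contact_force: [-0.4, -0.2, 0.3]
finger_gap: 0.997
gripper_force: 0.0
[0.5884889  0.13749856 0.22950246] [-0.30599611  0.1824939   0.06207252] 1.0004155356533142
[289.30365794 157.11023596] [297.60114335 145.87190899]
[(0.71, [122.2, 276.3]), (0.63, [293.6, 142.7]), (0.31, [245.3, 13.4])]
```

View pics/w2.png

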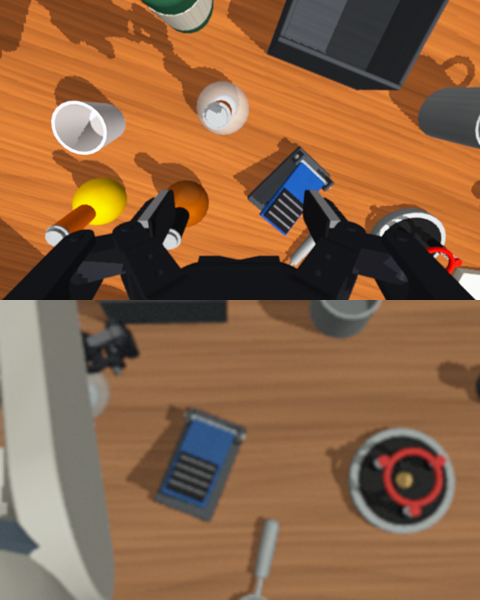

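The wrist view shows the cap at about (288,155) in full-size pixels, which agrees with the estimate to 2 px. The pedal is up again. I descend and grip the neck.

```bash

python3 -m jog '{"linear":[[0.15,-0.08,0],[0.30,-0.165,0],[0.30,-0.165,0.1],[0.30,-0.165,0.3],[0.30,-0.165,0.5],[0.30,-0.165,0.7],[0.30,-0.165,0.85],[0.30,-0.165,0.94],[0.30,-0.165,0.94],[0.30,-0.165,0.94]],"rotation":[[0,0,0],[0,0,0],[0,0,0],[0,0,0],[0,0,0],[0,0,0],[0,0,0],[0,0,0],[0,0,0],[0,0,0]],"hand":[100,100,100,100,100,100,100,100,100,100]}'
python3 -m jog '{"linear":[[0,0,0],[0,0,0],[0,0,0],[0,0,0],[0,0,0],[0,0,0],[0,0,0],[0,0,0]],"rotation":[[0,0,0],[0,0,0],[0,0,0],[0,0,0],[0,0,0],[0,0,0],[0,0,0],[0,0,0]],"hand":[60,40,25,0,0,0,0,0]}' 70
```

```text
time_s: 7.1
tcp_pos: [0.6236, 0.1768, 0.0894]
ee_rot: [3.095, 0.541, 0.001]
contact_force: [-0.4, 0.1, 0.0]
finger_gap: 0.998
gripper_force: 0.0
time_s: 7.9
tcp_pos: [0.6238, 0.1772, 0.0896]
ee_rot: [3.094, 0.542, 0.002]
contact_force: [-0.5, -0.7, 5.6]
finger_gap: 0.337
gripper_force: 68.7
```

```bash

python3 -m jog '{"linear":[[0,0,-0.05],[0,0,-0.2],[0,0,-0.4],[0,0,-0.6],[0,0,-0.8],[0,0,-0.95],[0,0,-0.95]],"rotation":[[0,0,0],[0,0,0],[0,0,0],[0,0,0],[0,0,0],[0,0,0],[0,0,0]],"hand":[0,0,0,0,0,0,0]}'
python3 -m jog '{"linear":[[-0.06,0.08,0],[-0.16,0.22,0],[-0.29,0.39,0],[-0.43,0.58,0],[-0.58,0.79,0]],"rotation":[[0,0,0],[0,0,0],[0,0,0],[0,0,0],[0,0,0]],"hand":[0,0,0,0,0]}'
python3 -m jog '{"linear":[[-0.14,0.19,0],[-0.29,0.39,0],[-0.43,0.58,0],[-0.58,0.79,0]],"rotation":[[0,0,0],[0,0,0],[0,0,0],[0,0,0]],"hand":[0,0,0,0]}'
python3 -m jog '{"linear":[[-0.14,0.19,0],[-0.29,0.39,0],[-0.42,0.56,0],[-0.53,0.71,0],[-0.6,0.79,0],[-0.6,0.79,0],[-0.6,0.79,0]],"rotation":[[0,0,0],[0,0,0],[0,0,0],[0,0,0],[0,0,0],[0,0,0],[0,0,0]],"hand":[0,0,0,0,0,0,0]}'
python3 - <<'E'
from h import *
p=viewer.read_camera('scene');w=viewer.read_camera('wrist')
st=bot.state();print(st['tcp_pos'],st['contact_force'],st['finger_gap'],st['gripper_force'])
c=np.array([.497,-.247,.0698]);tc=st['tcp_pos'];b=tc-[0,0,.089]
for q in(p,w): print('tcp',proj(q,tc),'ring',proj(q,c),'ball',proj(q,b+[0,0,.035]))
T=rot(st['ee_rot']).T;print('delta',T@(c-b)/.15)
u,v=proj(p,b).astype(int);crop=cv2.resize(p['img'][v-90:v+70,u-110:u+110],(550,400));print(u-110,v-90)
save(w,'w3.png');cv2.imwrite('pics/s3.png',cv2.cvtColor(crop,cv2.COLOR_RGB2BGR))
E
```

```text
time_s: 8.6
tcp_pos: [0.625, 0.1777, 0.2348]
ee_rot: [-3.094, -0.542, -0.009]
contact_force: [0.7, 0.8, -2.3]
finger_gap: 0.332
gripper_force: 69.2
time_s: 9.1
tcp_pos: [0.5797, 0.0346, 0.229]
ee_rot: [-3.094, -0.543, 0.006]
contact_force: [0.5, -0.7, -2.6]
finger_gap: 0.334
gripper_force: 69.3
time_s: 9.5
tcp_pos: [0.5379, -0.1063, 0.2292]
ee_rot: [-3.093, -0.542, 0.005]
contact_force: [0.6, -0.3, -2.3]
finger_gap: 0.339
gripper_force: 69.3
time_s: 10.2
tcp_pos: [0.4953, -0.2464, 0.2304]
ee_rot: [-3.093, -0.54, 0.002]
contact_force: [0.8, 0.7, -2.9]
finger_gap: 0.336
gripper_force: 69.4
[ 0.49591949 -0.24588384  0.23083923] [ 0.26271364 -0.14508191 -2.79543789] 0.3363380302961976 69.42618727684021
tcp [280.47982135  98.52712819] ring [283.95772809 152.3156954 ] ball [281.9155474  117.74720415]
tcp [319.08864111 257.76320621] ring [320.2158198  187.92536882] ball [318.99051467 223.09845922]
delta [0.00437828 0.00986827 0.48025183]
172 39
```

View pics/w3.png

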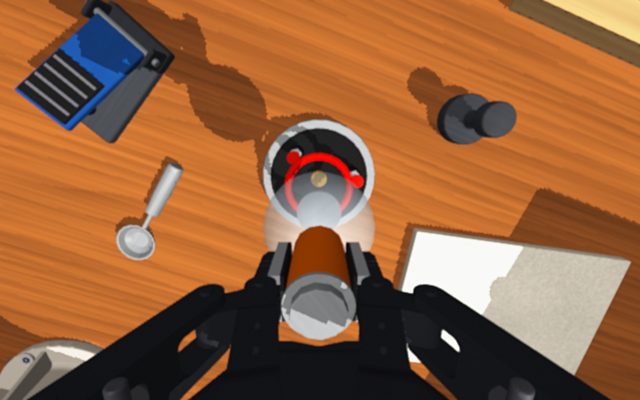

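View pics/s3.png

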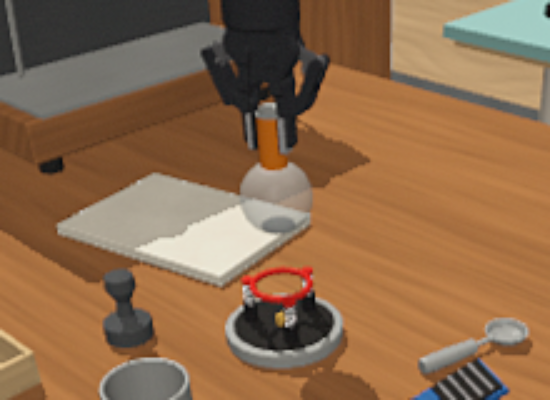

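The wrist and scene views match the projections: ball at (319,224) in the wrist view, ring at (320,188). The flask hangs upright and centred over the ring. I lower it until it seats.

```bash

python3 -m jog '{"linear":[[0.005,0.01,0.05],[0.005,0.01,0.15],[0.005,0.01,0.28],[0.005,0.01,0.38],[0.005,0.01,0.45],[0.005,0.01,0.49],[0.005,0.01,0.49],[0.005,0.01,0.49]],"rotation":[[0,0,0],[0,0,0],[0,0,0],[0,0,0],[0,0,0],[0,0,0],[0,0,0],[0,0,0]],"hand":[0,0,0,0,0,0,0,0]}'
python3 -m jog '{"linear":[[0,0,0.02],[0,0,0.04],[0,0,0.04]],"rotation":[[0,0,0],[0,0,0],[0,0,0]],"hand":[0,0,0]}'
python3 -m jog '{"linear":[[0,0,0.02],[0,0,0.04],[0,0,0.06],[0,0,0.06],[0,0,0.06]],"rotation":[[0,0,0],[0,0,0],[0,0,0],[0,0,0],[0,0,0]],"hand":[0,0,0,0,0]}'
```

```text
time_s: 11.1
tcp_pos: [0.4976, -0.248, 0.1583]
ee_rot: [3.094, 0.542, 0.001]
contact_force: [0.5, 2.2, -2.4]
finger_gap: 0.337
gripper_force: 69.6
time_s: 11.4
tcp_pos: [0.4977, -0.2481, 0.1522]
ee_rot: [3.094, 0.542, 0.002]
contact_force: [1.0, 3.8, 6.4]
finger_gap: 0.338
gripper_force: 70.2
time_s: 11.9
tcp_pos: [0.4979, -0.2481, 0.1437]
ee_rot: [3.094, 0.542, 0.003]
contact_force: [-0.2, 4.3, 8.8]
finger_gap: 0.336
gripper_force: 70.5
```

```bash

python3 -m jog '{"linear":[[0,-0.01,0.02],[0,-0.01,0.04],[0,-0.01,0.05],[0,-0.01,0.06],[0,-0.01,0.06],[0,-0.01,0.06]],"rotation":[[0,0,0],[0,0,0],[0,0,0],[0,0,0],[0,0,0],[0,0,0]],"hand":[0,0,0,0,0,0]}'
python3 -m jog '{"linear":[[0,0,0.01],[0,0,0.02],[0,0,0.02],[0,0,0.02]],"rotation":[[0,0,0],[0,0,0],[0,0,0],[0,0,0]],"hand":[0,0,0,0]}'
```

```text
time_s: 12.5
tcp_pos: [0.4987, -0.2468, 0.1361]
ee_rot: [3.093, 0.541, 0.007]
contact_force: [1.1, 7.6, 19.4]
finger_gap: 0.329
gripper_force: 72.0
time_s: 12.9
tcp_pos: [0.4996, -0.2465, 0.135]
ee_rot: [3.093, 0.54, 0.01]
contact_force: [-1.5, 13.6, 37.7]
finger_gap: 0.333
gripper_force: 73.8
```

```bash
python3 - <<'E'
from h import *
p=viewer.read_camera('scene');w=viewer.read_camera('wrist')
st=bot.state();print(st['tcp_pos'],st['contact_force'],st['moment'])
tc=st['tcp_pos'];b=tc-[0,0,.089]
for q in(p,w):
    for zz in(.05,.0535,.07): print('ring',zz,proj(q,[.497,-.247,zz]))
    print('ball',proj(q,b+[0,0,.035]),'cap',proj(q,b+[0,0,.134]))
a=cv2.resize(p['img'][110:190,240:340],(500,400),interpolation=cv2.INTER_CUBIC)
c=cv2.resize(w['img'][150:310,250:370],(300,400),interpolation=cv2.INTER_CUBIC)
cv2.imwrite('pics/f.png',cv2.cvtColor(np.hstack([a,c]),cv2.COLOR_RGB2BGR))
h=cv2.cvtColor(p['img'],cv2.COLOR_RGB2HSV);m=(cv2.inRange(h,(0,150,100),(6,255,255))|cv2.inRange(h,(174,150,100),(180,255,255)))
m[:140]=0;m[190:]=0;m[:,:262]=0;m[:,315:]=0;ys,xs=np.nonzero(m);print(xs.min(),xs.max(),ys.min(),ys.max(),len(xs))
E
```

```text
[ 0.49957332 -0.24646971  0.13504942] [-1.94793443 13.03307987 38.87540088] [ 2.37318428  0.8328038  -0.19178007]
ring 0.05 [284.40675615 158.24514276]
ring 0.0535 [284.32812234 157.20677771]
ring 0.07 [283.95314009 152.25511048]
ball [283.16467512 149.28155338] cap [280.68664548 117.01376044]
ring 0.05 [318.17556954 213.90267172]
ring 0.0535 [318.18451811 215.23738819]
ring 0.07 [318.23038752 222.07900094]
ball [318.78285206 223.84472111] cap [319.81676335 310.55718669]
269 296 155 167 107
```

View pics/f.png

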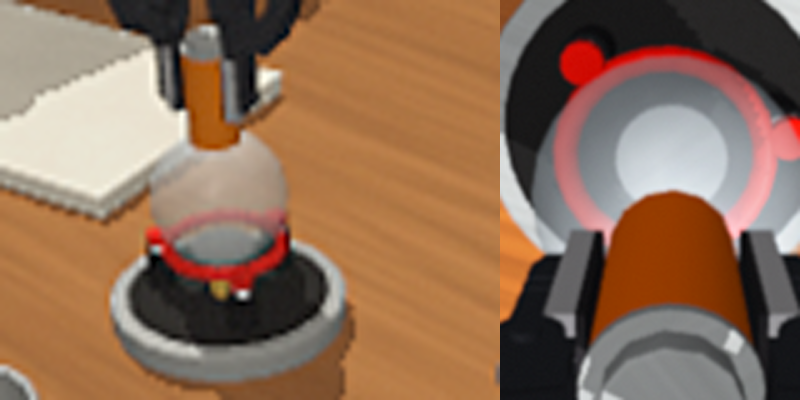

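The scene crop shows the flask upright with its ball at (284,150), sitting in the lowered ring. I check the ring's drop against the first picture.

```bash
python3 - <<'E'
from h import *
def red(img):
    h=cv2.cvtColor(img,cv2.COLOR_RGB2HSV);m=(cv2.inRange(h,(0,130,90),(6,255,255))|cv2.inRange(h,(172,130,90),(180,255,255)))
    k=np.zeros_like(m);k[140:190,262:315]=m[140:190,262:315];return k
s0=cv2.cvtColor(cv2.imread('pics/s0.png'),cv2.COLOR_BGR2RGB);p=viewer.read_camera('scene')
a,b=red(s0),red(p['img'])
for m in(a,b): print([ (x,np.nonzero(m[:,x])[0].max() if m[:,x].any() else None) for x in range(266,300,3)])
ra=s0[...,0].astype(float)-s0[...,1];rb=p['img'][...,0].astype(float)-p['img'][...,1]
# front half of ring as template, bottom part
t=np.float32(ra[153:168,266:302]);
r=cv2.matchTemplate(np.float32(rb[145:182,262:308]),t,cv2.TM_CCOEFF_NORMED);i=np.unravel_index(r.argmax(),r.shape);print('shift',i[0]+145-153,i[1]+262-266,r.max(),r[:,i[1]].round(2))
print(bot.state()['time_s'],bot.state()['contact_force'])
E
```

```text
[(266, None), (269, np.int64(152)), (272, np.int64(154)), (275, np.int64(157)), (278, np.int64(159)), (281, np.int64(159)), (284, np.int64(159)), (287, np.int64(161)), (290, np.int64(159)), (293, np.int64(157)), (296, np.int64(153)), (299, None)]
[(266, None), (269, np.int64(157)), (272, np.int64(160)), (275, np.int64(164)), (278, np.int64(165)), (281, np.int64(165)), (284, np.int64(165)), (287, np.int64(167)), (290, np.int64(166)), (293, np.int64(163)), (296, np.int64(161)), (299, None)]
shift 6 0 0.8557918 [-0.21 -0.14 -0.09 -0.07 -0.11 -0.14 -0.15 -0.16 -0.19 -0.23 -0.22 -0.08
  0.22  0.6   0.86  0.78  0.53  0.3   0.18  0.11  0.07  0.05  0.05]
13.05 [-2.39221993 13.76765405 37.0077426 ]
```

The ring dropped 6 to 6.5 px, which matches 20 mm (6.0 px expected), and 37 N against the 15 N spring confirms the stop. I ease the excess push and side load slightly.

```bash

python3 -m jog '{"linear":[[0.003,-0.01,-0.005],[0.003,-0.01,-0.005],[0.003,-0.01,-0.005],[0.003,-0.01,-0.005],[0.003,-0.01,-0.005]],"rotation":[[0,0,0],[0,0,0],[0,0,0],[0,0,0],[0,0,0]],"hand":[0,0,0,0,0]}'
```

```text
time_s: 13.55
tcp_pos: [0.4993, -0.2455, 0.1345]
ee_rot: [3.092, 0.541, 0.009]
contact_force: [1.6, 8.3, 25.1]
finger_gap: 0.333
gripper_force: 71.6
```

```bash
python3 -c "
from bench import bot
print(bot.job_done())"
```

```text
the job is handed in; nothing more can be done
None
```

I pressed the pedal to its stop and it came back up. I then set the flask in the red ring and am holding it on the lower stop with about 25 N; the job was handed in at about 13.6 s, but no verdict came back.

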